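Hang a slide rack on the stainer's drop-keeper peg

TASK

Take the slide rack out of the drain tray by its black grip and hang it on the peg of the slide stainer: pass the peg through the eye of the rack's hanger plate, push the plate in under the drop keeper so that it lifts it, and keep pressing gently against the sprung pad until the keeper has dropped shut behind the plate. Then let the rack hang from the peg, held between pad and keeper, and let go. Keep the rack upright all the way, do not force it against the stainer, and leave the bottle, the beaker and the cardboard box as they are.

Things in the scene. Friction and masses are not known exactly. Their poses are not given: they have to be found in the camera images.
- rack: Steel slide rack, 0.25 to 0.45 kg, with ten upright glass slides, standing in the drain tray. Origin: centre of its underside; z up, x along its basket (92 mm; 38 mm wide in y, slides up to 80 mm high). Two 5 mm wires at the basket's ends rise to a flat hanger plate with an eye; a stem 18 mm wide rises from the plate to a black grip bar.
- eye (a point): Centre of the eye in the hanger plate, 128 mm above the rack's origin, axes as the rack's. Plate: in the x-z plane, 4 mm thick, 52 mm wide, from 24 mm below to 24 mm above this point (its top edges beside the stem are the shoulders). Eye: square, 24 mm, open along y. When the rack hangs, the eye's top edge rests on the peg and this point is 6 mm below the peg axis.
- grip (a point): Centre of the black grip bar on top of the rack, 192 mm above its origin; the bar is 60 mm long in the rack's x, 12 mm thick in y, 20 mm high.
- stainer: Cream slide stainer, fixed. Origin: on the bench below its middle; z up; its peg points along +y. Deck x -100 to 100, y -150 to 110 mm, 32 mm high; on it an open steel dish under the peg (rim at z = 87 mm) and a column (x -45 to 45, y -110 to -40 mm, top z = 264 mm). The peg head is a block 22 mm wide on the column's +y side, its top 16 mm above the peg axis.
- peg_root (a point): Nominal root of the peg on its axis, 240 mm above the bench, axes as the stainer's. Peg: round, 12 mm thick, level, 62 mm long along +y, last 6 mm tapered. The head (peg, pad, keeper together) is slid by hand on guide rods and clamped: the real root lies up to 20 mm farther in or out along y; across and in height it is true. Distances 'out' are from the real root.
- nose (a point): Nominal middle between the two noses of the drop keeper when shut (shifts with the head like peg_root): 18 mm out, 10 mm above the peg axis. Keeper: two steel prongs 9 mm wide at x = -17 and 17 mm, undersides 25 mm above the axis (the rack's stem passes between), each with a nose down to this height and from it a ramp rising outward at 32 degrees to 50 mm out.
- keeper (a joint): Angle of the drop keeper, rad, hinged 45 mm behind the peg root: 0 shut (by its own weight), up to 0.9 as its noses lift. Shoulders pushed inward under the ramps lift it with about 1 N; it must rise by 0.12 to 0.25 to let the plate pass under the noses, then drops by itself on the outer side of the plate.
- pad (a joint): Black rubber pad round the peg, sprung outward: how far it is pressed in, m. At 0 its face is 16 mm out. It gives from 2.3 N, takes 0.9 N more per mm, stops dead at 0.0065 (8.1 N). The keeper drops when the plate has pressed it in 3 to 5 mm (less if the plate is carried low); a caught plate keeps it pressed by about 2 mm.
- bottle: amber glass reagent bottle, 52 mm in diameter, 100 mm high, origin at the centre of its underside: leave alone
- beaker: small glass beaker, 60 mm in diameter, 75 mm high, origin at the centre of its underside: leave alone
- slidebox: cardboard slide box, 85 x 60 x 35 mm, origin at the centre of its underside: leave alone
- tray: steel drain tray, fixed, 170 x 130 mm with an 18 mm rim and a 4 mm floor; origin at the centre of its underside
Mind the look-alikes: they are no part of the job. What is meant by the rack is not purple or yellow, and is the larger of those in its own colour.

How it is judged (in metres and radians):
On the way, in this order (a step that is already met when the one before it is completed fails the run):
1. the rack, on the peg, lifts the keeper (value of joint keeper above 0.08 rad and horizontal distance between eye and peg_root below 0.085 m and contact force between rack and stainer above 0.1 N), for 0.05 s.
2. the plate is held against the pressed pad with the keeper dropped behind it (value of joint keeper below 0.06 rad and value of joint pad above 0.001 m and horizontal distance between eye and peg_root below 0.044 m), for 0.2 s.
At the end, for the whole second after the job is handed in: The rack hangs at rest from the peg by the top of its eye (eye centre 3 to 10 mm below the peg axis, within 10 mm across, 12 mm inside to 44 mm outside the nominal root), within 0.2 rad of upright, caught between the pad (pressed in over 1 mm) and the shut keeper (under 0.05 rad) (value of joint keeper below 0.05 rad and value of joint pad above 0.001 m and y of eye in the frame of peg_root between -0.012 and 0.044 m and x of eye in the frame of peg_root between -0.01 and 0.01 m and z of eye in the frame of peg_root between -0.01 and -0.003 m and angle between rack's own z axis and vertical below 0.2 rad and linear speed of rack below 0.03 m/s and angular speed of rack below 0.4 rad/s); the robot touches nothing.
It fails at once if the rack is forced against the stainer (over 18 N) (contact force between rack and stainer above 18 N).
It fails at once if the rack is tipped by more than 0.6 rad (angle between rack's own z axis and vertical above 0.6 rad).
It fails at once if the bottle, the beaker or the cardboard box is disturbed (distance of any of bottle, beaker, slidebox from where it was at the start of the episode above 0.02 m).
It also fails if it takes over 67 s, if anything falls off the work surface, if the arm or the gripper's body presses on something with over 40 N, if the wrist force passes 120 N, or if a joint passes its speed limit or range.

ROBOT

A 6-joint arm with a two-finger parallel gripper is mounted at the origin on the work surface. World frame = base frame: x ahead of the robot, y to its left, z up, the work surface at z = 0. Lengths are in mm, angles in rad, forces in N, time in s.
With the tool pointing down it reaches from about 275 to 975 mm from the base axis. Payload 8.4 kg.
Tool frame: the origin (TCP) lies midway between the tips of the shut fingers; the grasp point (between the pads) lies 19 mm behind it (ctrl.grip_depth is the z of the grasp point in the tool frame, in mm); z points along the fingers, y is the line along which they close (so a half turn about z gives the same grasp; the last joint's range is limited). The gripper opens to 92 mm and grips with 3 to 60 N. Pads are 20 mm wide; open, the fingers measure 128 mm over their backs; the gripper's body (75 mm by 189 mm) begins 69 mm behind the grasp point.
Start: joints at [-1.224, 0.353, 1.633, -0, 1.155, -0.002], TCP at [213.605, -587.368, 214.583] pointing down, gripper open.
Joint ranges: [-2.63, 2.63], [-0.92, 2.1], [0.06, 2.66], [-1.3, 4.44], [0, 2.69], [-3.02, 3.02]. Speed limits (rad/s): [2.22, 2.22, 2.79, 3.14, 3.14, 3.14].

INTERFACE

Orientations are given as a 3x3 rotation matrix whose columns are the frame's x, y, z axes.
In Python, from station import ctrl gives the robot as it stands.
- The arm moves only by the shell command python3 -m creep 'ROWS' [FORCE]. ROWS is a JSON object of lists of equal length, an entry for each row: "xyz": the shift along the tool's x, y, z in mm, a list of three; "dr": the turn, a rotation vector about the tool's x, y, z in rad, a list of three; "fingers": the opening, from 0 (shut) to 1 (fully open). A call has 1 to 8 rows; each row is the pose to reach, as a shift and turn from the pose commanded when the call began, along the tool's axes at that moment; what a row does not reach only later rows make up. A row lasts 1/12 s, in which the tool goes at most 41.7 mm and 7.16 degrees, less where a joint would pass 70% of its speed; a pose out of reach is approached as far as the arm can. A call with a gripper value outside its range is refused whole. The fingers move at their own pace and stop on an object; FORCE is the grip in N (left out, the last holds). Time passes only in rows, so rows that repeat a pose let the fingers close. It gives the time, the measured TCP pose, the force, the opening and the grip force at its end, in the units of the state.
- ctrl.state(): the state, without advancing time (a new reading comes with each control period).
- ctrl.get_image(name): name is "side" or "top"; returns a dict with "frame" (420x560x3 uint8, red, green, blue), "range_z" (420x560 float32, mm along the optical axis (not along the pixel's ray), 0 where there is no reading), "vertical_fov" (degrees; the focal length in pixels is half the picture's height over the tangent of half this angle, whatever the lens; pixels are square), "cx", "cy" (the principal point, pixels), "position" and "rotation" of the camera in the world. Camera axes: x right, y down, z forward; pixel columns grow to the right and rows downward; lengths in mm; the calibration is good to about 2 mm. A picture is of the moment at which its call begins.
- ctrl.finish_job(): hands the job in; it is judged then, once.
The state is a dict: "clock": time; "joint_positions": joint angles; "qvel": joint speeds; "tau": joint torques, N m; "position": TCP position; "tcp_rot": TCP orientation; "wrist_force": force on the tool from outside, world axes, zero at the start; "wrist_torque": the same for the moment, N m; "grip_width": finger opening in mm; "grip_force": force on a finger pad.
Only numpy, scipy, OpenCV 4.12 (cv2) and the standard library are available. Lean on these libraries where they do the work, as an engineer would, in place of code of your own. Each camera call takes 0.05 s, during which the arm holds its last target. There are 200 camera calls.

## Working session

There is one attempt and no reset: what is moved stays moved. The work goes in short steps, Python scripts to look and compute and a shell command to move; the robot and the scene stay as the last step left them, time stands still between calls to the robot, and variables do not carry over. Pictures are saved under pics/ and viewed, at most 10 in all, crops included, and the job is handed in when it is done.

```bash
ls; mkdir -p pics
cat > h.py <<'E'
import numpy as np, cv2
from station import ctrl
def grab(n):
    d=ctrl.get_image(n); np.savez(f'{n}.npz',**d); return d
def pts(d):
    f=210/np.tan(np.radians(float(d['vertical_fov']))/2)
    v,u=np.mgrid[0:420,0:560]; z=d['range_z']
    p=np.stack([(u-float(d['cx']))/f*z,(v-float(d['cy']))/f*z,z],-1)
    return p@np.array(d['rotation']).T+np.array(d['position'])
def save(img,name,s=1): cv2.imwrite('pics/'+name,cv2.resize(np.ascontiguousarray(img[...,::-1]),None,fx=s,fy=s,interpolation=cv2.INTER_CUBIC))
E
python3 - <<'E'
from h import *
for n in('top','side'):
    d=grab(n); save(d['frame'],n+'0.png'); print(n,d['position'],d['rotation'],d['vertical_fov'],d['cx'],d['cy'])
s=ctrl.state(); print(s['position'],s['tcp_rot'],s['clock'])
E
```

```text
pics
top [ 339.51748331   97.62540074 1031.45839568] [[-0.02024298 -0.98546639  0.16866005]
 [-0.99889416  0.02709481  0.03842302]
 [-0.04243441 -0.16769574 -0.9849251 ]] 51.803587449179304 272.0376938568688 211.06520844239205
side [-52.11608443 856.57068887 764.59319032] [[-0.80828384 -0.31927134  0.49471511]
 [-0.58877831  0.43233805 -0.68295235]
 [ 0.00416295 -0.84329688 -0.5374319 ]] 53.533486924590996 274.43875338018 208.49469908257697
[ 213.47084614 -586.95264794  213.94296928] [[ 9.39793587e-01  3.41742352e-01 -4.21608097e-04]
 [ 3.41742612e-01 -9.39792869e-01  1.16184528e-03]
 [ 8.27456242e-07 -1.23597620e-03 -9.99999236e-01]] 0.1
```

View pics/top0.png

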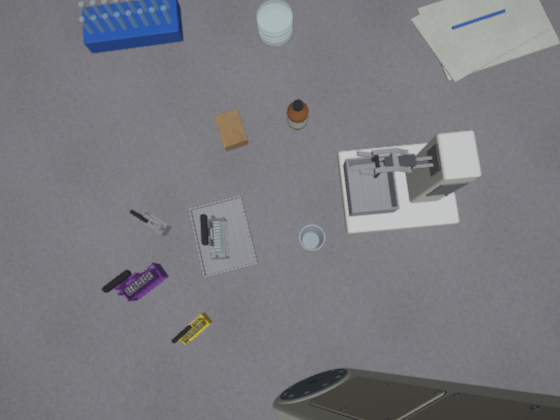

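View pics/side0.png

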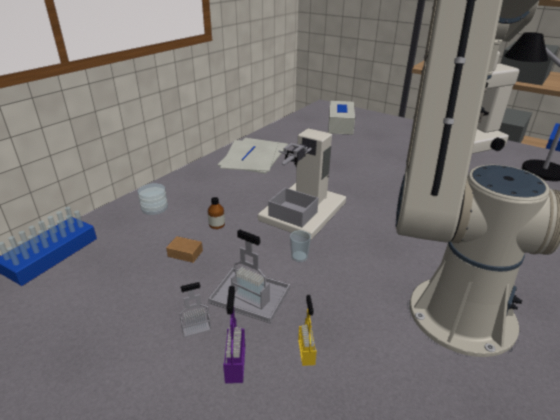

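Candidates for the rack: the grey one in the tray (top 215,235; side 250,270), a smaller grey one (top 150,220; side 193,310), a purple one (top 140,283) and a yellow one (top 193,330). I choose the larger grey one, in the tray. The stainer is at top (400,185), with its peg pointing left in the picture. Next I measure and check with a crop.

Run:
```python
from h import *
d=dict(np.load('top.npz')); P=pts(d); s=dict(np.load('side.npz')); Q=pts(s)
a=cv2.resize(np.ascontiguousarray(d['frame'][120:290,180:480]),(780,442),interpolation=cv2.INTER_CUBIC)
b=cv2.resize(np.ascontiguousarray(s['frame'][220:320,190:310]),(0,0),fx=2.4,fy=2.4); c=cv2.resize(np.ascontiguousarray(s['frame'][120:230,250:360]),(0,0),fx=1.4,fy=1.4)
im=np.zeros((600,780,3),np.uint8); im[:442]=a; im[442:596,:154]=c; save(im,'crop1.png')
save(s['frame'][120:320,190:360],'crop_s.png',3)
def box(P,d,u0,u1,v0,v1,m,name):
    sub=P[v0:v1,u0:u1].reshape(-1,3); z=d['range_z'][v0:v1,u0:u1].ravel(); c=d['frame'][v0:v1,u0:u1].reshape(-1,3).astype(int)
    k=m(sub,c)&(z>0); q=sub[k]
    if len(q)<4: print(name,len(q));return
    r=cv2.minAreaRect(q[:,:2].astype(np.float32)); print(name,len(q),r,'zmed',np.median(q[:,2]),np.percentile(q[:,2],[2,98]),'mean',q.mean(0))
dark=lambda p,c:(c.max(1)<60)
for n,PP,D,w in(('top',P,d,(190,235,205,255)),('side',Q,s,(230,270,225,250))):
    box(PP,D,*w,lambda p,c:dark(p,c)&(p[:,2]>150),n+' grip')
box(P,d,180,265,190,285,lambda p,c:(p[:,2]>10)&(p[:,2]<26),'tray rim')
box(P,d,180,265,190,285,lambda p,c:(p[:,2]>50)&(p[:,2]<90),'slides')
box(P,d,330,490,120,240,lambda p,c:(p[:,2]>22)&(p[:,2]<45),'deck')
box(P,d,330,490,120,240,lambda p,c:(p[:,2]>255)&(p[:,2]<272)&(c.min(1)>150),'column')
box(P,d,330,412,120,240,lambda p,c:(p[:,2]>225),'keeper/peg')
box(P,d,330,412,120,240,lambda p,c:(p[:,2]>75)&(p[:,2]<95),'dish rim')
box(P,d,270,325,80,150,lambda p,c:p[:,2]>20,'bottle')
box(P,d,290,335,215,260,lambda p,c:p[:,2]>10,'beaker')
box(P,d,205,260,100,160,lambda p,c:p[:,2]>25,'box')
```

```text
top grip 172 ((448.88653564453125, 263.0999450683594), (57.93098449707031, 11.241421699523926), 4.4786529541015625) zmed 204.68386988947867 [200.17482896 207.40233487] mean [449.02760533 262.64138261 204.5150256 ]
side grip 193 ((448.9289855957031, 269.2420959472656), (60.37431335449219, 13.840773582458496), 4.391395568847656) zmed 198.72969713451312 [185.54554263 205.15202532] mean [446.47092497 269.67604749 197.51145295]
tray rim 532 ((457.4170837402344, 256.10528564453125), (170.50357055664062, 130.5966033935547), 13.018938064575195) zmed 16.40043157245225 [10.78288179 22.60844876] mean [456.03081217 258.38635222  16.24074258]
slides 310 ((449.084716796875, 262.9384460449219), (92.6294174194336, 38.118499755859375), 2.948719024658203) zmed 63.71061535988645 [50.66462173 85.28584282] mean [448.76150333 258.68415618  66.72500961]
deck 4991 ((562.7130126953125, -159.13734436035156), (200.32632446289062, 259.7510070800781), 3.9379255771636963) zmed 31.533822774718487 [25.61989589 39.12005838] mean [ 531.69317967 -140.58738766   31.89329422]
column 1794 ((561.9230346679688, -138.922576
[... 517 characters left out ...]
1950211 [76.02301187 89.02554726] mean [549.51219588 -85.90329931  84.03830438]
bottle 491 ((741.9622192382812, 69.84890747070312), (51.316497802734375, 48.31863021850586), 87.43545532226562) zmed 66.98478341989187 [ 21.93772354 100.46937838] mean [734.08246668  70.36616174  66.87793314]
beaker 322 ((441.7574462890625, 47.533172607421875), (57.725093841552734, 56.049861907958984), 87.15996551513672) zmed 65.8852963614234 [13.34950663 76.75523394] mean [448.20238134  44.46807955  56.62593549]
box 836 ((717.785400390625, 232.86651611328125), (86.08055877685547, 59.94471740722656), 16.932958602905273) zmed 33.63776488381558 [28.71317088 37.21904988] mean [716.54359578 232.57869052  33.57276558]
```

View pics/crop1.png

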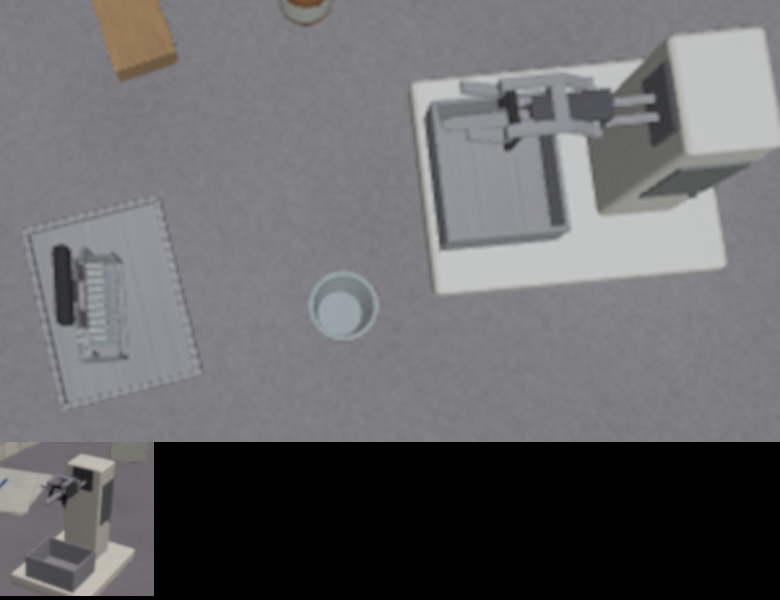

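View pics/crop_s.png

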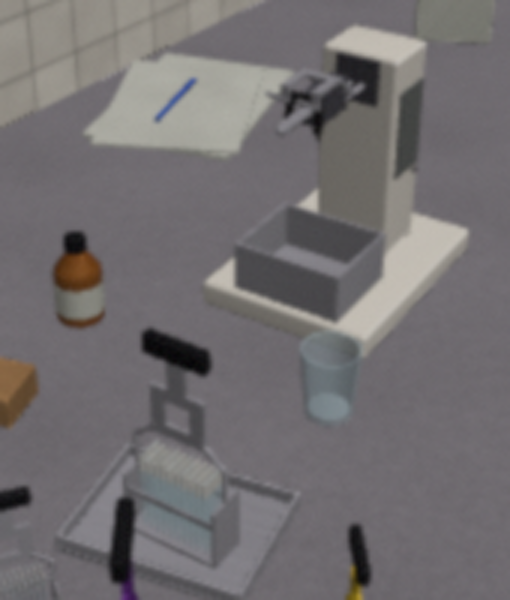

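The crops confirm it: the grey rack in the tray has its basket along world x and the grip at crop (63,285). The head of the stainer is a keeper and peg pointing towards +y. Next I locate the head along the stainer's y.

Run:
```python
from h import *
a=np.radians(3.85); ex=np.array([np.cos(a),np.sin(a),0]); ey=np.array([-np.sin(a),np.cos(a),0]); O=np.array([561.3,-139.2,0])
for n,w in(('top',(340,450,130,190)),('side',(270,325,130,185))):
    d=dict(np.load(n+'.npz')); P=pts(d)-O; u0,u1,v0,v1=w
    p=P[v0:v1,u0:u1].reshape(-1,3); c=d['frame'][v0:v1,u0:u1].reshape(-1,3).astype(int)
    k=(d['range_z'][v0:v1,u0:u1].ravel()>0)&(p[:,2]>215)&(p[:,2]<300); p=p[k];c=c[k]
    X,Y,Z=p@ex,p@ey,p[:,2]
    k=Y>-38; X,Y,Z,c=X[k],Y[k],Z[k],c[k]
    print(n,len(X))
    for y in range(-36,90,4):
        m=(Y>=y)&(Y<y+4)
        if m.sum()>1:
            for lo,hi,l in((-30,-10,'L'),(-10,10,'C'),(10,30,'R')):
                q=m&(X>=lo)&(X<hi)
                if q.sum(): print(y,l,q.sum(),'z',Z[q].min().round(),np.median(Z[q]).round(),Z[q].max().round(),'x',X[q].min().round(),X[q].max().round(),'col',c[q].mean().round(),end=' | ')
            print()
```

```text
top 1599
-36 L 7 z 222.0 237.0 257.0 x -22.0 -10.0 col 61.0 | -36 C 23 z 215.0 233.0 259.0 x -9.0 9.0 col 101.0 | -36 R 13 z 216.0 231.0 259.0 x 10.0 24.0 col 70.0 | 
-32 C 12 z 230.0 232.0 235.0 x -9.0 9.0 col 141.0 | 
-28 L 2 z 230.0 230.0 230.0 x -10.0 -10.0 col 103.0 | -28 C 16 z 228.0 231.0 234.0 x -9.0 9.0 col 137.0 | 
-24 C 15 z 229.0 232.0 234.0 x -10.0 9.0 col 136.0 | 
-20 C 14 z 228.0 231.0 233.0 x -9.0 9.0 col 139.0 | -20 R 2 z 229.0 229.0 230.0 x 10.0 11.0 col 132.0 | 
-16 C 14 z 230.0 232.0 234.0 x -10.0 8.0 col 143.0 | -16 R 2 z 230.0 231.0 232.0 x 10.0 11.0 col 126.0 | 
-12 C 17 z 228.0 231.0 234.0 x -10.0 9.0 col 140.0 | 
-8 L 1 z 231.0 231.0 231.0 x -10.0 -10.0 col 105.0 | -8 C 8 z 230.0 232.0 233.0 x -9.0 9.0 col 136.0 | 
-4 L 1 z 232.0 232.0 232.0 x -10.0 -10.0 col 130.0 | -4 C 2 z 230.0 231.0 232.0 x -10.0 -8.0 col 129.0 | 
0 L 3 z 228.0 233.0 248.0 x -11.0 -10.0 col 117.0 | 0 C 18 z 239.0 254.0 257.0 x -10.0 9.0 col 101.0 | 0 R 1 z 254.0 254.0 254.0 x 11.0 11.0 col 132.0 | 
4 L 7 z 235.0 243.0 256.0 x -11.0 -10.0 col 92.0 | 4 C 23 z 252.0 255.0 258.0 x -9.0 9.0 c
[... 6223 characters left out ...]
253.0 258.0 x -6.0 6.0 col 65.0 | 72 R 14 z 235.0 246.0 268.0 x 11.0 21.0 col 62.0 | 
76 L 15 z 225.0 239.0 267.0 x -19.0 -11.0 col 49.0 | 76 C 8 z 239.0 255.0 258.0 x -3.0 10.0 col 63.0 | 76 R 14 z 232.0 255.0 267.0 x 12.0 23.0 col 77.0 | 
80 L 12 z 224.0 260.0 267.0 x -21.0 -13.0 col 80.0 | 80 C 5 z 238.0 242.0 244.0 x -5.0 2.0 col 122.0 | 80 R 10 z 252.0 260.0 266.0 x 13.0 21.0 col 85.0 | 
84 L 2 z 260.0 261.0 262.0 x -21.0 -15.0 col 72.0 | 84 C 2 z 241.0 243.0 244.0 x 0.0 3.0 col 120.0 | 84 R 3 z 254.0 257.0 257.0 x 13.0 22.0 col 88.0 | 
88 L 2 z 255.0 256.0 257.0 x -22.0 -20.0 col 82.0 | 88 C 4 z 233.0 239.0 242.0 x -6.0 -2.0 col 110.0 | 88 R 1 z 256.0 256.0 256.0 x 14.0 14.0 col 88.0 |
```

The head's pad face is at stainer y ≈ 75, so the real root is at ≈ 60, with the axis at x ≈ 0. The grip is at about (449, 265, 196) with yaw 4.2°. Moving above it.

```bash
python3 -m creep '{"xyz":[[512,-721,-40],[512,-721,-40],[512,-721,-40],[512,-721,-40],[512,-721,-40],[512,-721,-40],[512,-721,-40],[512,-721,-40]],"dr":[[0,0,0],[0,0,0],[0,0,0],[0,0,0],[0,0,0],[0,0,0],[0,0,0],[0,0,0]],"fingers":[1,1,1,1,1,1,1,1]}' 60
cat >> h.py <<'E'
def need(x,y,z,yaw=None):
    """tool-axis shift from the measured pose to world TCP x,y,z; turn to yaw (deg)"""
    s=ctrl.state(); R=np.array(s['tcp_rot']); p=np.array(s['position'])
    from scipy.spatial.transform import Rotation as Ro
    print('t',round(s['clock'],2),'p',p.round(1),'yaw',np.degrees(np.arctan2(R[1,0],R[0,0])).round(2),'shift',(R.T@(np.array([x,y,z])-p)).round(1),'w',s['grip_width'],'F',np.round(s['wrist_force'],1))
    if yaw is not None:
        a=np.radians(yaw); T=np.array([[np.cos(a),np.sin(a),0],[np.sin(a),-np.cos(a),0],[0,0,-1]])
        print('dr',Ro.from_matrix(R.T@T).as_rotvec().round(4))
E
python3 -c "from h import *;need(449,265,245,4.2)"
```

```text
clock: 0.77
position: [301.8, -264.4, 229.5]
tcp_rot: [[0.94, 0.341, -0.0], [0.341, -0.94, 0.0], [0.0, -0.0, -1.0]]
wrist_force: [1.6, 0.4, 0.6]
grip_width: 91.8
grip_force: 0.0
t 0.77 p [ 301.8 -264.4  229.5] yaw 19.95 shift [ 319.  -447.4  -15.4] w 91.78171854437386 F [1.6 0.4 0.6]
dr [-2.000e-04 -0.000e+00  2.748e-01]
```

```bash
python3 -m creep '{"xyz":[[319,-447,-16],[319,-447,-16],[319,-447,-16],[319,-447,-16],[319,-447,-16],[319,-447,-16],[319,-447,-16],[319,-447,-16]],"dr":[[0,0,0.09],[0,0,0.18],[0,0,0.275],[0,0,0.275],[0,0,0.275],[0,0,0.275],[0,0,0.275],[0,0,0.275]],"fingers":[1,1,1,1,1,1,1,1]}' >/dev/null
python3 -c "from h import *;need(449,265,245,4.2)"
```

```text
t 1.43 p [388.9  48.2 239.3] yaw 4.24 shift [  76.  -211.8   -5.7] w 91.54986859296947 F [ 1.1 -0.4 -0.3]
dr [ 0.0001 -0.0005  0.0006]
```

```bash
python3 -m creep '{"xyz":[[76,-212,-6],[76,-212,-6],[76,-212,-6],[76,-212,-6],[76,-212,-6],[76,-212,-6],[76,-212,-6],[76,-212,-6]],"dr":[[0,0,0],[0,0,0],[0,0,0],[0,0,0],[0,0,0],[0,0,0],[0,0,0],[0,0,0]],"fingers":[1,1,1,1,1,1,1,1]}' >/dev/null
python3 - <<'E'
from h import *
need(449,265,188,4.2)
d=grab('side'); save(d['frame'][150:340,160:330],'near.png',3)
E
```

```text
t 2.1 p [448.6 262.9 244.4] yaw 4.33 shift [ 0.6 -2.1 56.4] w 92.21302724591911 F [-0.2 -0.7  0.5]
dr [0.0012 0.0015 0.0023]
```

View pics/near.png

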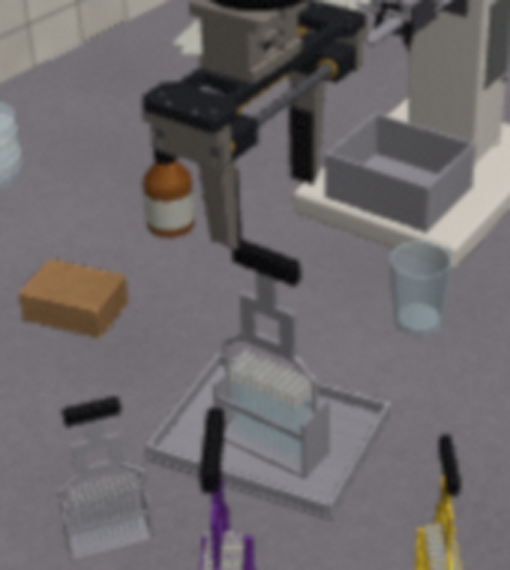

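The open fingers straddle the black bar at crop (266,262) along y, with the bar below their middle. Descend and close.

```bash
python3 -m creep '{"xyz":[[0,-1,20],[0,-1,40],[0,-1,56],[0,-1,56],[0,-1,56],[0,-1,56],[0,-1,56],[0,-1,56]],"dr":[[0,0,0],[0,0,0],[0,0,0],[0,0,0],[0,0,0],[0,0,0],[0,0,0],[0,0,0]],"fingers":[1,1,1,1,0.5,0.3,0.2,0.2]}' 60
python3 -m creep '{"xyz":[[0,0,0],[0,0,0],[0,0,0],[0,0,0],[0,0,0],[0,0,0]],"dr":[[0,0,0],[0,0,0],[0,0,0],[0,0,0],[0,0,0],[0,0,0]],"fingers":[0.15,0.1,0.05,0,0,0]}' 60
```

```text
clock: 2.82
position: [449.7, 264.1, 190.3]
tcp_rot: [[0.997, 0.073, 0.002], [0.073, -0.997, 0.001], [0.002, -0.001, -1.0]]
wrist_force: [0.2, -0.3, 1.4]
grip_width: 67.3
grip_force: 0.0
clock: 3.32
position: [449.1, 264.1, 189.1]
tcp_rot: [[0.997, 0.074, -0.0], [0.074, -0.997, -0.0], [-0.0, 0.0, -1.0]]
wrist_force: [-0.2, 0.1, -0.1]
grip_width: 27.5
grip_force: 0.0
```

```bash
python3 -m creep '{"xyz":[[0,0,0],[0,0,0],[0,0,0],[0,0,0],[0,0,0],[0,0,0],[0,0,-10],[0,0,-20]],"dr":[[0,0,0],[0,0,0],[0,0,0],[0,0,0],[0,0,0],[0,0,0],[0,0,0],[0,0,0]],"fingers":[0,0,0,0,0,0,0,0]}' 60
```

```text
clock: 3.98
position: [448.5, 263.7, 209.1]
tcp_rot: [[0.997, 0.074, -0.002], [0.074, -0.997, -0.001], [-0.002, 0.001, -1.0]]
wrist_force: [0.7, -0.0, -2.6]
grip_width: 11.3
grip_force: 60.0
```

```bash
python3 -m creep '{"xyz":[[0,0,-25],[0,0,-50],[0,0,-75],[0,0,-88],[10,20,-88],[30,50,-88],[50,85,-88],[70,120,-88]],"dr":[[0,0,0],[0,0,0],[0,0,0],[0,0,0],[0,0,0],[0,0,0],[0,0,0],[0,0,0]],"fingers":[0,0,0,0,0,0,0,0]}' 60
python3 -c "from h import *;need(550.6,20.4,297,3.85)"
```

```text
clock: 4.65
position: [528.4, 148.6, 298.4]
tcp_rot: [[0.997, 0.075, 0.001], [0.075, -0.997, 0.0], [0.001, -0.0, -1.0]]
wrist_force: [-0.2, 1.2, -4.0]
grip_width: 11.9
grip_force: 60.0
t 4.65 p [528.4 148.6 298.4] yaw 4.32 shift [ 12.5 129.5   1.4] w 11.868825974855847 F [-0.2  1.2 -4. ]
dr [-0.0004 -0.0012  0.0081]
```

```bash
python3 -m creep '{"xyz":[[3,30,1],[6,60,1],[9,88,1],[12,112,1],[12,125,1],[12,129,1],[12,129,1],[12,129,1]],"dr":[[0,0,0],[0,0,0.008],[0,0,0.008],[0,0,0.008],[0,0,0.008],[0,0,0.008],[0,0,0.008],[0,0,0.008]],"fingers":[0,0,0,0,0,0,0,0]}' 60 >/dev/null
python3 - <<'E'
from h import *
need(550.6,20.4,297,3.85)
for n in ('side','top'): d=grab(n); 
s=dict(np.load('side.npz')); save(s['frame'][100:260,220:380],'pre.png',3.7)
a=np.radians(3.85); ex=np.array([np.cos(a),np.sin(a),0]); ey=np.array([-np.sin(a),np.cos(a),0]); O=np.array([561.3,-139.2,0])
for n in('side','top'):
    d=dict(np.load(n+'.npz')); P=pts(d)-O; ok=d['range_z']>0
    X,Y,Z=P@ex,P@ey,P[...,2]
    def rep(nm,m):
        m=m&ok
        if m.sum()>3: print(n,nm,m.sum(),*[np.percentile(A[m],[3,50,97]).round(1) for A in(X,Y,Z)])
    near=(abs(Y-160)<40)&(abs(X)<70)
    rep('basket',near&(Z>95)&(Z<185)); rep('plate',near&(abs(X)<30)&(abs(Y-160)<12)&(Z>205)&(Z<268)); rep('bar',near&(abs(X)<45)&(abs(Y-160)<14)&(Z>285)&(Z<315)&(d['frame'].max(-1)<60))
    rep('pegtip',(abs(X)<9)&(Y>95)&(Y<135)&(Z>230)&(Z<252))
    rep('prong',(abs(X)>11)&(abs(X)<24)&(Y>85)&(Y<130)&(Z>240)&(Z<280))
E
```

```text
t 5.32 p [549.1  22.6 296.4] yaw 3.77 shift [ 1.4  2.3 -0.6] w 11.507704700125329 F [ 0.3  0.  -3.4]
dr [-0.0007 -0.0001 -0.0015]
side basket 830 [-46.9  -4.5  44.5] [151.5 173.8 184.3] [110.9 147.3 183.5]
side plate 239 [-25.9  -1.3  25. ] [161.6 165.4 168.4] [213.7 239.7 264.1]
side bar 84 [-30.1 -16.1  25.3] [155.4 168.9 172.4] [295.  305.2 314.6]
side pegtip 28 [-5.6 -2.   3.9] [ 95.7 110.2 121.3] [235.8 241.1 243.9]
side prong 15 [-21.4 -18.7 -13.2] [ 85.7  99.8 111.9] [252.6 263.  270.6]
top pegtip 81 [-5.6 -1.1  4.6] [ 96.2 107.9 119.8] [239.9 243.7 246.4]
top prong 72 [-21.4 -17.   19.5] [ 85.6  95.9 108.8] [256.6 264.6 272.6]
```

View pics/pre.png

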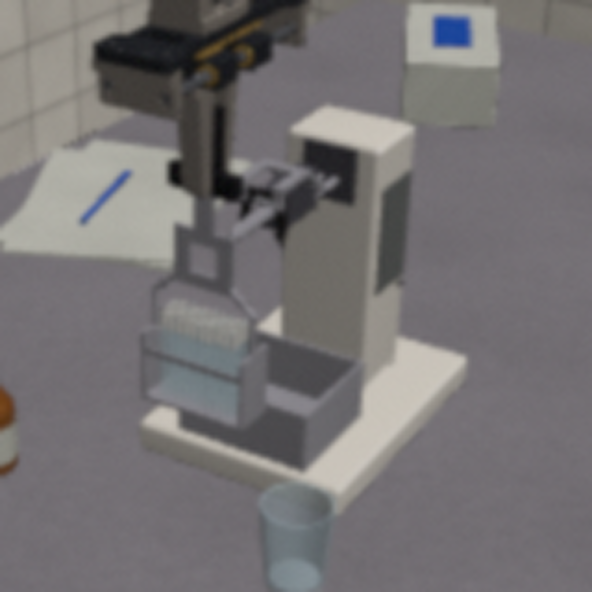

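The rack hangs upright in front of the peg, with the eye at crop (203,260) and the peg tip at crop (240,232). The peg tip at stainer y ≈ 121 confirms the root at ≈ 60. The eye is at x ≈ -1, y ≈ 162, and level with the axis. I lower 2.5 mm and slide in.

```bash
python3 -m creep '{"xyz":[[1,0,2.5],[1,12,2.5],[1,26,2.5],[1,38,2.5],[1,48,2.5],[1,54,2.5],[1,56,2.5],[1,56,2.5]],"dr":[[0,0,0],[0,0,0],[0,0,0],[0,0,0],[0,0,0],[0,0,0],[0,0,0],[0,0,0]],"fingers":[0,0,0,0,0,0,0,0]}' 60 >/dev/null
cat >> h.py <<'E'
def st():
    s=ctrl.state(); a=np.radians(3.85); p=np.array(s['position'])-[561.3,-139.2,0]
    ex=np.array([np.cos(a),np.sin(a),0]); ey=np.array([-np.sin(a),np.cos(a),0]); R=np.array(s['tcp_rot']);F=np.array(s['wrist_force'])
    print('t',round(s['clock'],2),'X %.1f Y %.1f Z %.1f'%(p@ex,p@ey,p[2]),'F',(F@ex).round(2),(F@ey).round(2),F[2].round(2),'M',np.round(s['wrist_torque'],2),'toolz',R[:,2].round(4))
E
python3 -c "from h import *;st()"
```

```text
t 6.08 X -0.3 Y 104.8 Z 293.6 F -0.41 0.92 -3.73 M [0.17 0.07 0.04] toolz [-1.e-04  1.e-04 -1.e+00]
```

```bash
python3 -m creep '{"xyz":[[0,3,0],[0,6,0],[0,9,0],[0,12,0],[0,15,0],[0,17,0],[0,18,0],[0,18,0]],"dr":[[0,0,0],[0,0,0],[0,0,0],[0,0,0],[0,0,0],[0,0,0],[0,0,0],[0,0,0]],"fingers":[0,0,0,0,0,0,0,0]}' 60 >/dev/null
python3 -c "from h import *;st()"
```

```text
t 6.75 X -0.4 Y 87.2 Z 293.6 F -0.17 0.23 -4.42 M [ 0.09  0.03 -0.03] toolz [-1.e-04 -0.e+00 -1.e+00]
```

```bash
python3 -m creep '{"xyz":[[0,2,0],[0,4,0],[0,6,0],[0,8,0],[0,9,0],[0,9,0],[0,9,0]],"dr":[[0,0,0],[0,0,0],[0,0,0],[0,0,0],[0,0,0],[0,0,0],[0,0,0]],"fingers":[0,0,0,0,0,0,0]}' 60 >/dev/null
python3 - <<'E'
from h import *
st(); d=grab('side'); save(d['frame'][130:200,250:340],'in1.png',6)
E
```

```text
t 7.33 X -0.3 Y 78.1 Z 293.6 F -0.66 -0.18 -3.77 M [-0.04  0.02 -0.05] toolz [-0.e+00 -4.e-04 -1.e+00]
```

View pics/in1.png

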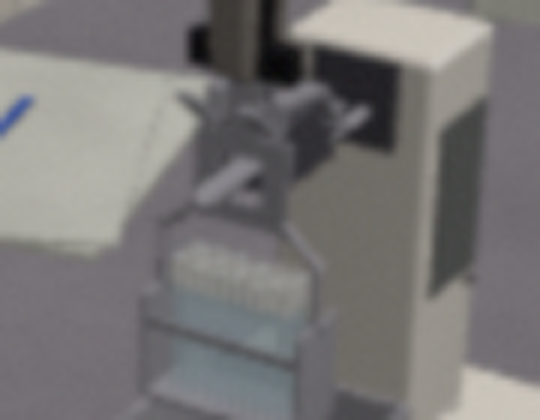

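The peg passes through the eye at crop (230,185) and the prongs are lifted. I press on gently.

```bash
python3 -m creep '{"xyz":[[0,0.7,0],[0,1.4,0],[0,2,0],[0,2,0],[0,2,0],[0,2,0]],"dr":[[0,0,0],[0,0,0],[0,0,0],[0,0,0],[0,0,0],[0,0,0]],"fingers":[0,0,0,0,0,0]}' 60 >/dev/null
cat >> h.py <<'E'
def kp():
    a=np.radians(3.85); ex=np.array([np.cos(a),np.sin(a),0]); ey=np.array([-np.sin(a),np.cos(a),0]); O=np.array([561.3,-139.2,0])
    for n in('side','top'):
        d=grab(n); P=pts(d)-O; X,Y,Z=P@ex,P@ey,P[...,2]; ok=d['range_z']>0
        m=ok&(abs(X)>11)&(abs(X)<24)&(Y>90)&(Y<114)&(Z>240)&(Z<300)
        if m.sum()>4:
            c=np.polyfit(Y[m],Z[m],1); print(n,'prong',m.sum(),'z@100',np.polyval(c,100).round(1),'slope',c[0].round(3),'med',np.median(Y[m]).round(1),np.median(Z[m]).round(1))
        m=ok&(abs(X)>9)&(abs(X)<28)&(Y>62)&(Y<90)&(Z>212)&(Z<245)
        if m.sum()>4: print(n,'plate face',m.sum(),np.median(Y[m]).round(1),'tilt dY/dZ',np.polyfit(Z[m],Y[m],1)[0].round(3))
E
python3 -c "from h import *;st();kp()"
```

```text
t 7.88 X -0.3 Y 76.7 Z 293.6 F -0.18 1.14 -3.01 M [0.6  0.01 0.01] toolz [-0.e+00  5.e-04 -1.e+00]
side prong 26 z@100 278.0 slope 0.875 med 101.5 278.5
side plate face 85 79.5 tilt dY/dZ -0.029
top prong 48 z@100 283.2 slope 0.619 med 97.9 282.9
top plate face 42 78.4 tilt dY/dZ -0.053
```

```bash
python3 -m creep '{"xyz":[[0,0.5,0],[0,1,0],[0,1.5,0],[0,1.5,0],[0,1.5,0],[0,1.5,0]],"dr":[[0,0,0],[0,0,0],[0,0,0],[0,0,0],[0,0,0],[0,0,0]],"fingers":[0,0,0,0,0,0]}' 60 >/dev/null
python3 -c "from h import *;st();kp()"
```

```text
t 8.48 X -0.3 Y 74.9 Z 293.6 F -0.3 3.59 -3.7 M [ 0.85  0.09 -0.01] toolz [-0.e+00  1.e-04 -1.e+00]
side prong 24 z@100 276.4 slope 0.889 med 102.7 279.4
side plate face 82 78.5 tilt dY/dZ -0.021
top prong 53 z@100 281.7 slope 0.713 med 98.8 281.6
top plate face 42 76.8 tilt dY/dZ -0.065
```

```bash
python3 -m creep '{"xyz":[[0,0.5,0],[0,1,0],[0,1.5,0],[0,1.5,0],[0,1.5,0],[0,1.5,0]],"dr":[[0,0,0],[0,0,0],[0,0,0],[0,0,0],[0,0,0],[0,0,0]],"fingers":[0,0,0,0,0,0]}' 60 >/dev/null
python3 -c "from h import *;st();kp()"
```

```text
t 9.08 X -0.3 Y 73.7 Z 293.6 F 0.26 4.75 -2.15 M [1.12 0.1  0.05] toolz [-0.e+00  5.e-04 -1.e+00]
side prong 26 z@100 274.5 slope 0.858 med 102.4 276.2
side plate face 83 77.1 tilt dY/dZ -0.009
top prong 52 z@100 279.7 slope 0.764 med 97.1 278.5
top plate face 42 75.5 tilt dY/dZ -0.054
```

```bash
python3 -m creep '{"xyz":[[0,0.5,0],[0,1,0],[0,1.4,0],[0,1.4,0],[0,1.4,0],[0,1.4,0]],"dr":[[0,0,0],[0,0,0],[0,0,0],[0,0,0],[0,0,0],[0,0,0]],"fingers":[0,0,0,0,0,0]}' 60 >/dev/null
python3 -c "from h import *;st();kp()"
```

```text
t 9.68 X -0.3 Y 72.5 Z 293.6 F -0.19 5.65 -2.85 M [ 1.36  0.13 -0.  ] toolz [-1.e-04  9.e-04 -1.e+00]
side prong 21 z@100 261.9 slope 0.641 med 106.3 265.7
side plate face 80 76.6 tilt dY/dZ -0.029
top prong 58 z@100 266.4 slope 0.514 med 99.6 267.0
top plate face 34 74.5 tilt dY/dZ -0.052
```

The keeper has dropped: its height at y = 100 fell from 280 to 266, the shut value. Now I back off 2 mm and lower onto the peg.

```bash
python3 -m creep '{"xyz":[[0,0,0],[0,0,0],[0,-0.7,0.5],[0,-1.4,1],[0,-2,1.5],[0,-2,2],[0,-2,2],[0,-2,2]],"dr":[[0,0,0],[0,0,0],[0,0,0],[0,0,0],[0,0,0],[0,0,0],[0,0,0],[0,0,0]],"fingers":[0,0,0,0,0,0,0,0]}' 60 >/dev/null
python3 -c "from h import *;st();kp()"
```

```text
t 10.45 X -0.1 Y 74.0 Z 291.7 F -0.1 4.38 -1.53 M [ 1.07 -0.02  0.03] toolz [ 5.e-04  0.e+00 -1.e+00]
side prong 23 z@100 266.3 slope 0.054 med 105.3 266.6
side plate face 81 77.5 tilt dY/dZ -0.035
top prong 58 z@100 266.7 slope 0.525 med 100.2 267.4
top plate face 33 75.9 tilt dY/dZ -0.074
```

```bash
python3 -m creep '{"xyz":[[0,-0.5,0.5],[0,-1,1],[0,-1.5,1],[0,-1.5,1],[0,-1.5,1],[0,-1.5,1]],"dr":[[0,0,0],[0,0,0],[0,0,0],[0,0,0],[0,0,0],[0,0,0]],"fingers":[0,0,0,0,0,0]}' 60 >/dev/null
python3 -c "from h import *;st();kp()"
```

```text
t 11.05 X -0.2 Y 75.0 Z 290.8 F 1.4 -0.41 0.01 M [ 0.04 -0.11  0.1 ] toolz [ 4.e-04 -9.e-04 -1.e+00]
side prong 25 z@100 261.8 slope 0.652 med 104.2 264.5
side plate face 81 78.0 tilt dY/dZ 0.014
top prong 57 z@100 266.8 slope 0.535 med 101.1 267.6
top plate face 36 76.2 tilt dY/dZ -0.081
```

The forces are now near zero: the rack hangs on the peg. Release.

```bash
python3 -m creep '{"xyz":[[0,0,0],[0,0,0],[0,0,0],[0,0,0],[0,0,0],[0,0,0],[0,0,0],[0,0,0]],"dr":[[0,0,0],[0,0,0],[0,0,0],[0,0,0],[0,0,0],[0,0,0],[0,0,0],[0,0,0]],"fingers":[0.14,0.16,0.2,0.25,0.3,0.35,0.4,0.45]}' 5
python3 -m creep '{"xyz":[[0,0,0],[0,0,0],[0,0,0],[0,0,-10],[0,0,-25],[0,0,-45],[0,0,-70],[0,0,-90]],"dr":[[0,0,0],[0,0,0],[0,0,0],[0,0,0],[0,0,0],[0,0,0],[0,0,0],[0,0,0]],"fingers":[0.6,0.6,0.6,0.6,0.6,0.6,0.6,0.6]}'
python3 - <<'E'
from h import *
st();kp(); d=dict(np.load('side.npz')); save(d['frame'][100:240,240:380],'end.png',4)
P=pts(dict(np.load('side.npz')))
E
```

```text
clock: 11.82
position: [555.9, -63.9, 290.6]
tcp_rot: [[0.998, 0.066, -0.0], [0.066, -0.998, -0.0], [-0.0, 0.0, -1.0]]
wrist_force: [-0.1, -0.8, -0.4]
grip_width: 40.7
grip_force: 0.0
clock: 12.48
position: [556.0, -63.9, 383.0]
tcp_rot: [[0.998, 0.066, 0.001], [0.066, -0.998, -0.0], [0.001, 0.0, -1.0]]
wrist_force: [0.4, -0.2, -0.4]
grip_width: 55.1
grip_force: 0.0
t 12.48 X -0.2 Y 75.5 Z 383.0 F 0.41 -0.27 -0.41 M [0.02 0.05 0.02] toolz [ 1.2e-03 -1.0e-04 -1.0e+00]
side prong 25 z@100 261.6 slope 0.662 med 104.1 263.9
side plate face 82 78.5 tilt dY/dZ 0.0
top prong 105 z@100 266.3 slope 0.575 med 100.3 267.3
top plate face 50 76.4 tilt dY/dZ -0.055
```

View pics/end.png

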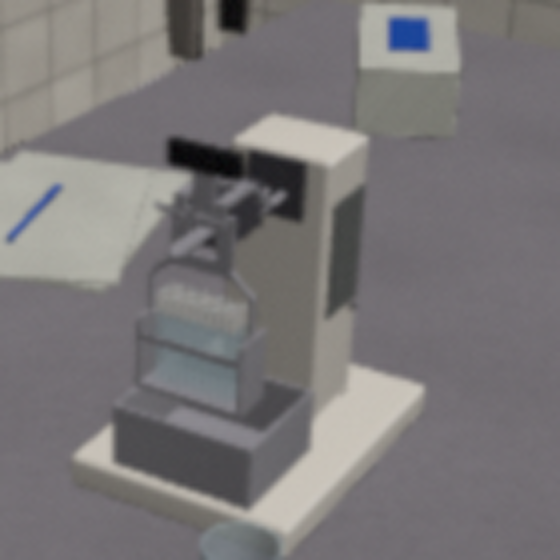

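The rack hangs upright on the peg (peg at crop (192,242), grip bar at (205,155)), with the keeper shut and the gripper clear. A short settle, then I hand in.

```bash
python3 -m creep '{"xyz":[[0,0,0],[0,0,0],[0,0,0],[0,0,0],[0,0,0],[0,0,0],[0,0,0],[0,0,0]],"dr":[[0,0,0],[0,0,0],[0,0,0],[0,0,0],[0,0,0],[0,0,0],[0,0,0],[0,0,0]],"fingers":[0.6,0.6,0.6,0.6,0.6,0.6,0.6,0.6]}' >/dev/null; python3 -c "from h import *;kp();print(ctrl.finish_job())"
```

```text
side prong 23 z@100 261.7 slope 0.65 med 105.3 265.3
side plate face 84 77.9 tilt dY/dZ 0.008
top prong 104 z@100 266.6 slope 0.535 med 100.4 267.1
top plate face 56 76.4 tilt dY/dZ -0.057
the job is handed in; nothing more can be done
None
```

The rack hangs upright on the stainer's peg between the pad and the shut keeper, the gripper is clear of it, and I handed the job in about 13 s into the 67 s allowed; the hand-in returned no verdict.

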